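# Set the office stamps out by size on the desk shelf

### The job

Put the four hand stamps away on the grey desk shelf in order of size: the largest next to the blue bin, then each smaller one in turn, the smallest last, by the tape dispenser. Stand each stamp upright on the middle of the shelf's depth, centred behind its own white label tag with its long side parallel to the shelf's front edge, and take care not to knock or shift the ink bottle that stands beside them.

Things in the scene. Friction and masses are not known exactly. Their poses are not given: they have to be found in the camera images.
- stamp_large_mid (a point): large office self-inking hand stamp with a mid-grey push cap: 72 mm long (its y axis), 40 mm deep (its x axis), 96 mm tall; loose, standing upright on the table. The point is its centre, half-way up (48 mm above its underside). The upper 60 % is the flat-sided cap, to be gripped across the 40 mm depth; z is up
- stamp_medium_mid (a point): medium office self-inking hand stamp with a red push cap: 60 mm long (its y axis), 33 mm deep (its x axis), 82 mm tall; loose, standing upright on the table. The point is its centre, half-way up (41 mm above its underside). The upper 60 % is the flat-sided cap, to be gripped across the 33 mm depth; z is up
- stamp_small_mid (a point): small office self-inking hand stamp with a green push cap: 48 mm long (its y axis), 27 mm deep (its x axis), 68 mm tall; loose, standing upright on the table. The point is its centre, half-way up (34 mm above its underside). The upper 60 % is the flat-sided cap, to be gripped across the 27 mm depth; z is up
- stamp_mini_mid (a point): mini office self-inking hand stamp with an orange push cap: 36 mm long (its y axis), 22 mm deep (its x axis), 54 mm tall; loose, standing upright on the table. The point is its centre, half-way up (27 mm above its underside). The upper 60 % is the flat-sided cap, to be gripped across the 22 mm depth; z is up
- tag1: leftmost (greatest y) of four identical blank white label tags (34 mm wide) clipped on the front edge, towards the robot, of a fixed grey steel desk shelf (590 mm long, 120 mm deep, its top 60 mm above the table). The origin is the place that belongs to the tag: on the shelf's top surface, straight behind the tag's middle, half-way across the shelf's depth (60 mm from the front edge). y runs along the shelf to the left, x to its back, z up
- tag2: second from the left of four identical blank white label tags (34 mm wide) clipped on the front edge, towards the robot, of a fixed grey steel desk shelf (590 mm long, 120 mm deep, its top 60 mm above the table). The origin is the place that belongs to the tag: on the shelf's top surface, straight behind the tag's middle, half-way across the shelf's depth (60 mm from the front edge). y runs along the shelf to the left, x to its back, z up
- tag3: third from the left of four identical blank white label tags (34 mm wide) clipped on the front edge, towards the robot, of a fixed grey steel desk shelf (590 mm long, 120 mm deep, its top 60 mm above the table). The origin is the place that belongs to the tag: on the shelf's top surface, straight behind the tag's middle, half-way across the shelf's depth (60 mm from the front edge). y runs along the shelf to the left, x to its back, z up
- tag4: rightmost (least y) of four identical blank white label tags (34 mm wide) clipped on the front edge, towards the robot, of a fixed grey steel desk shelf (590 mm long, 120 mm deep, its top 60 mm above the table). The origin is the place that belongs to the tag: on the shelf's top surface, straight behind the tag's middle, half-way across the shelf's depth (60 mm from the front edge). y runs along the shelf to the left, x to its back, z up
- bin: blue open-fronted stock bin holding ink-pad refills (104 mm deep, 80 mm wide, 50 mm high), fixed on one end of the shelf, left or right; a black tape dispenser stands on the other end. Origin: centre of its underside, on the shelf top
- ink_bottle: bystander: small blue ink bottle standing on the table beside the stamps, 28 mm across, 62 mm tall; origin: centre of its underside

How it is judged:
At the end, for the whole second after the job is handed in: From bin to dispenser: large, medium, small, mini, one per tag, each upright (0.1 rad), on the shelf top (8 mm), within 12 mm along and 15 mm across the shelf of its tag's place, long side parallel to the shelf (0.25 rad, either way round), released, at rest; ink bottle upright, moved under 30 mm (((y of bin in the frame of tag1 above 0 m and (x of stamp_large_mid in the frame of tag1 between -0.015 and 0.015 m and y of stamp_large_mid in the frame of tag1 between -0.012 and 0.012 m and z of stamp_large_mid in the frame of tag1 between 0.04 and 0.056 m and angle between the y axis of stamp_large_mid and the y axis of tag1, either way round below 0.25 rad and angle between stamp_large_mid's own z axis and vertical below 0.1 rad) and (x of stamp_medium_mid in the frame of tag2 between -0.015 and 0.015 m and y of stamp_medium_mid in the frame of tag2 between -0.012 and 0.012 m and z of stamp_medium_mid in the frame of tag2 between 0.033 and 0.049 m and angle between the y axis of stamp_medium_mid and the y axis of tag2, either way round below 0.25 rad and angle between stamp_medium_mid's own z axis and vertical below 0.1 rad) and (x of stamp_small_mid in the frame of tag3 between -0.015 and 0.015 m and y of stamp_small_mid in the frame of tag3 between -0.012 and 0.012 m and z of stamp_small_mid in the frame of tag3 between 0.026 and 0.042 m and angle between the y axis of stamp_small_mid and the y axis of tag3, either way round below 0.25 rad and angle between stamp_small_mid's own z axis and vertical below 0.1 rad) and (x of stamp_mini_mid in the frame of tag4 between -0.015 and 0.015 m and y of stamp_mini_mid in the frame of tag4 between -0.012 and 0.012 m and z of stamp_mini_mid in the frame of tag4 between 0.019 and 0.035 m and angle between the y axis of stamp_mini_mid and the y axis of tag4, either way round below 0.25 rad and angle between stamp_mini_mid's own z axis and vertical below 0.1 rad)) or (y of bin in the frame of tag4 below 0 m and (x of stamp_large_mid in the frame of tag4 between -0.015 and 0.015 m and y of stamp_large_mid in the frame of tag4 between -0.012 and 0.012 m and z of stamp_large_mid in the frame of tag4 between 0.04 and 0.056 m and angle between the y axis of stamp_large_mid and the y axis of tag4, either way round below 0.25 rad and angle between stamp_large_mid's own z axis and vertical below 0.1 rad) and (x of stamp_medium_mid in the frame of tag3 between -0.015 and 0.015 m and y of stamp_medium_mid in the frame of tag3 between -0.012 and 0.012 m and z of stamp_medium_mid in the frame of tag3 between 0.033 and 0.049 m and angle between the y axis of stamp_medium_mid and the y axis of tag3, either way round below 0.25 rad and angle between stamp_medium_mid's own z axis and vertical below 0.1 rad) and (x of stamp_small_mid in the frame of tag2 between -0.015 and 0.015 m and y of stamp_small_mid in the frame of tag2 between -0.012 and 0.012 m and z of stamp_small_mid in the frame of tag2 between 0.026 and 0.042 m and angle between the y axis of stamp_small_mid and the y axis of tag2, either way round below 0.25 rad and angle between stamp_small_mid's own z axis and vertical below 0.1 rad) and (x of stamp_mini_mid in the frame of tag1 between -0.015 and 0.015 m and y of stamp_mini_mid in the frame of tag1 between -0.012 and 0.012 m and z of stamp_mini_mid in the frame of tag1 between 0.019 and 0.035 m and angle between the y axis of stamp_mini_mid and the y axis of tag1, either way round below 0.25 rad and angle between stamp_mini_mid's own z axis and vertical below 0.1 rad))) and linear speed of each of stamp_large, stamp_medium, stamp_small, stamp_mini below 0.02 m/s and angular speed of each of stamp_large, stamp_medium, stamp_small, stamp_mini below 0.2 rad/s); the robot touches nothing.
It fails at once if the ink bottle is knocked over or shifted more than 30 mm (distance of ink_bottle from where it was at the start of the episode above 0.03 m or angle between ink_bottle's own z axis and vertical above 0.5 rad).
It also fails if it takes over 118 s, if anything falls off the work surface, if the arm or the gripper's body presses on something with over 40 N, if the wrist force passes 120 N, or if a joint passes its speed limit or range.

### The arm

A 7-joint arm with a two-finger parallel gripper is mounted at the origin on the work surface. World frame = base frame: x ahead of the robot, y to its left, z up, the work surface at z = 0. Lengths are in m, angles in rad, forces in N, time in s.
With the tool pointing down it reaches from about 0.425 to 0.925 m from the base axis. Payload 6.8 kg.
Tool frame: the origin (TCP) lies midway between the tips of the shut fingers; the grasp point (between the pads) lies 19 mm behind it; z points along the fingers, y is the direction in which the jaws open and shut (so a half turn about z gives the same grasp; the last joint's range is limited). The gripper opens to 85 mm and grips with 20 to 120 N. Pads are 22 mm wide; open, the fingers measure 114 mm over their backs; the gripper's body (76 mm by 85 mm) begins 54 mm behind the grasp point. The pads swing forward as they close: fully open they stand 13 mm farther back than shut.
Start: joints at [-1.212, 0.477, 0.022, 1.555, -0.011, 1.109, -0.083], TCP at [0.304, 0.603, 0.231] pointing down, gripper open.
Joint ranges: [-2.96, 2.96], [-0.34, 2.1], [-1.41, 1.46], [0.24, 2.44], [-1.37, 4.51], [0.17, 1.92], [-2.96, 2.96]. Speed limits (rad/s): [2.39, 2.39, 3.14, 3.14, 3.14, 3.14, 3.14].

### API

Orientations are given as a unit quaternion [w, x, y, z].
In Python, from station import bot gives the robot as it stands. The module is installed in compiled form; this text tells all that it offers.
- The arm moves only by the tool play_rows, never from a script. Its argument "motion" is a list of rows, each a list of 2 entries, a list of its own where there are three numbers: the shift along the tool's x, y, z as a fraction of full scale, then the turn, a rotation vector about the tool's x, y, z as a fraction of full scale. In form: [[[tx, ty, tz], [rx, ry, rz]], ...]. A call has 1 to 8 rows; each row is the pose to reach, as a shift and turn from the pose measured when the call began, along the tool's axes at that moment, turning the shorter way round; what a row does not reach only later rows make up. Full scale, the value 1, is 400 mm for a shift and 360 degrees for a turn. A row lasts 1/10 s, in which the tool goes at most 50 mm and 8.59 degrees, less where a joint would pass 70% of its speed; a pose out of reach is approached as far as the arm can. A call with a number of a shift or a turn outside -1 to 1 is refused whole. A call with a gripper value outside its range is refused whole. "fingers" is the finger opening in mm, from 0 to 85.4, set as the call begins (left out, the last holds). The fingers move at their own pace and stop on an object; "grip_force" is the grip in N (left out, the last holds). Time passes only in rows, so rows that repeat a pose let the fingers close. It gives the time, the measured TCP pose, the force and the opening at its end, in the units of the state.
- bot.get_obs(): the state, without advancing time (a new reading comes with each control period).
- bot.read_camera(name): name is "side" or "top" or "wrist"; returns a dict with "pixels" (384x512x3 uint8, red, green, blue), "range_z" (384x512 float32, m along the optical axis (not along the pixel's ray), 0 where there is no reading), "fovy" (degrees; the focal length in pixels is half the picture's height over the tangent of half this angle, whatever the lens; pixels are square), "cx", "cy" (the principal point, pixels), "k1" (the pictures are not rectified: a ray, as slopes to the right and down, at radius r is drawn at 1 + k1 r^2 times it, then the intrinsics apply), "pose" (4x4, takes a point from camera to world coordinates). Camera axes: x right, y down, z forward; pixel columns grow to the right and rows downward; lengths in m; the calibration is good to about 2 mm. A picture is of the moment at which its call begins.
- bot.hand_in(): hands the job in, once; it reports no verdict.
The state is a dict: "t": time; "q": joint angles; "joint_vel": joint speeds; "joint_torque": joint torques, N m; "eef_pos": TCP position; "tool_rot": TCP orientation; "contact_force": force on the tool from outside, world axes, zero at the start; "torque": the same for the moment, N m; "gripper_width": opening from 0.0 (shut) to 1.0 (fully open).
Only numpy, scipy, OpenCV 4.12 (cv2) and the standard library are available. Lean on these libraries where they do the work, as an engineer would, in place of code of your own. Each camera call takes 0.05 s, during which the arm holds its last target.

## Working session

There is one attempt and no reset: what is moved stays moved. The work goes in short steps, Python scripts to look and compute and a tool call to move; the robot and the scene stay as the last step left them, time stands still between calls to the robot, and variables do not carry over. Pictures are saved under pics/ and viewed, and the job is handed in when it is done.

Besides the shell and the picture viewer there is one more tool, called after "Request:" as name(argument=value, ...) on one line, values as JSON. play_rows: Moves the arm, as the interface text tells. Shift numbers are shares of 400 mm and turn numbers shares of 360 degrees, none past 1 either way. Its arguments: {"type":"object","properties":{"motion":{"type":"array"},"fingers":{"type":"number"},"grip_force":{"type":"number"}},"required":["motion"]}

```bash
mkdir -p pics
cat > h.py <<'E'
import numpy as np, cv2
from station import bot
def K(c):
    f=c["pixels"].shape[0]/2/np.tan(np.radians(c["fovy"])/2); return f,c["cx"],c["cy"],c["k1"]
def rays(c,uv):
    f,cx,cy,k1=K(c); uv=np.asarray(uv,float).reshape(-1,2)
    d=(uv-[cx,cy])/f; p=d.copy()
    for _ in range(30): p=d/(1+k1*(p**2).sum(1,keepdims=True))
    return np.c_[p,np.ones(len(p))]
def onplane(c,uv,z):
    r=rays(c,uv)@c["pose"][:3,:3].T; o=c["pose"][:3,3]
    return o+r*((z-o[2])/r[:,2])[:,None]
def cloud(c):
    h,w=c["range_z"].shape; v,u=np.mgrid[:h,:w]
    r=rays(c,np.c_[u.ravel(),v.ravel()])*c["range_z"].reshape(-1,1)
    return (r@c["pose"][:3,:3].T+c["pose"][:3,3]).reshape(h,w,3)
def save(c,n): cv2.imwrite("pics/"+n+".png",cv2.cvtColor(c["pixels"],cv2.COLOR_RGB2BGR))
E
python3 - <<'E'
from h import *
o=bot.get_obs(); print({k:np.round(v,3) for k,v in o.items()})
for n in("side","top","wrist"):
    c=bot.read_camera(n); save(c,n+"0"); print(n,c["fovy"],c["cx"],c["cy"],c["k1"],np.round(c["pose"],3).tolist())
    np.savez(n+"0.npz",**c)
E
```

```text
{'t': np.float64(0.0), 'q': array([-1.212,  0.478,  0.022,  1.556, -0.011,  1.109, -0.083]), 'joint_vel': array([-0.001, -0.   , -0.001,  0.002,  0.   , -0.002, -0.001]), 'joint_torque': array([-1.0000e-03, -5.9645e+01,  1.6080e+00, -2.8119e+01,  1.2000e-02,
        1.0000e-02,  0.0000e+00]), 'eef_pos': array([0.304, 0.602, 0.23 ]), 'tool_rot': array([-0.   ,  0.231,  0.973, -0.001]), 'contact_force': array([-1.223,  0.272, -0.506]), 'torque': array([ 0.029, -0.038,  0.081]), 'gripper_width': np.float64(0.998)}
side 54.76287628544823 262.6603295422124 189.01060942719855 -0.01984933013656175 [[0.807, -0.419, 0.417, 0.133], [-0.591, -0.582, 0.558, -0.409], [0.009, -0.697, -0.717, 0.681], [0.0, 0.0, 0.0, 1.0]]
top 48.55394631625276 261.26504876016594 199.76489064514502 -0.15044724603200063 [[-0.025, -0.992, 0.121, 0.367], [-0.999, 0.027, 0.019, 0.062], [-0.022, -0.121, -0.992, 1.128], [0.0, 0.0, 0.0, 1.0]]
wrist 67.54254230231274 251.54496942811485 193.18088778943965 0.017082024384669374 [[0.45, 0.854, 0.263, 0.237], [0.893, -0.429, -0.134, 0.636], [-0.002, 0.295, -0.955, 0.373], [0.0, 0.0, 0.0, 1.0]]
```

View pics/side0.png

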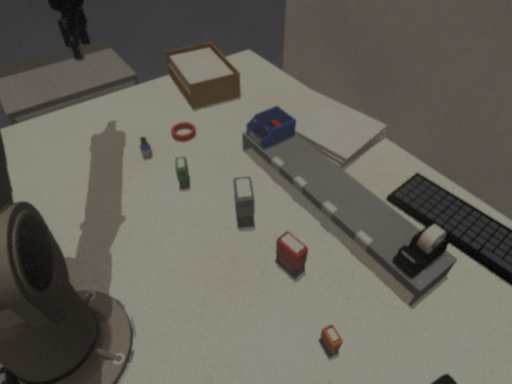

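View pics/top0.png

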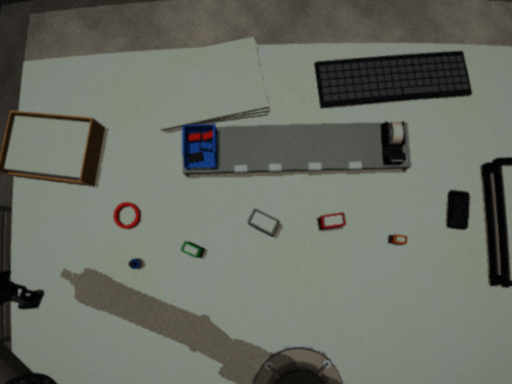

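View pics/wrist0.png

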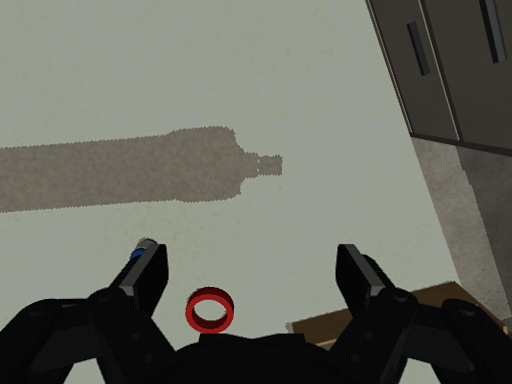

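```bash
cat > meas.py <<'E'
from h import *
H=dict(large=.096,medium=.082,small=.068,mini=.054)
L=dict(large=(72,40),medium=(60,33),small=(48,27),mini=(36,22))
def tops(c,P,seeds):
    for n,(x,y) in seeds.items():
        m=(np.hypot(P[...,0]-x,P[...,1]-y)<.06)&(abs(P[...,2]-H.get(n,.062))<.012)
        q=P[m]
        if len(q)<5: print(n,"none",len(q)); continue
        v,u=np.nonzero(m)
        # pixel points onto top plane
        w=onplane(c,np.c_[u,v],H.get(n,.062))[:,:2]
        r=cv2.minAreaRect((w*1000).astype(np.float32))
        print(n,len(q),"z",np.round(np.median(q[:,2]),4),"mean",np.round(w.mean(0),4),"rect",np.round(r[0],1),np.round(r[1],1),round(r[2],1))
E
python3 - <<'E'
from meas import *
c=dict(np.load("top0.npz")); s=dict(np.load("side0.npz"))
uv=dict(large=(265,222),medium=(332,221),small=(194,249),mini=(398,240),bottle=(137,263),bin=(199,147))
sd={k:onplane(c,[v],H.get(k,.06))[0,:2] for k,v in uv.items()}
print({k:np.round(v,3) for k,v in sd.items()})
for n,k in(("top",c),("side",s)):
    P=cloud(k); print(n,"table/shelf z",np.median(P[300,200:220,2]) if n=="top" else "")
    tops(k,P,sd)
# shelf & tags
P=cloud(c); print("shelf z",np.median(P[135:155,250:350,2]))
hsv=cv2.cvtColor(c["pixels"],cv2.COLOR_RGB2HSV)
m=((hsv[...,2]>120)).astype(np.uint8); print(hsv[167,235:246],hsv[150,300])
m[:160]=0;m[175:]=0;m[:,:220]=0;m[:,375:]=0
big=cv2.resize(c["pixels"][110:270,120:420],None,fx=2.6,fy=2.6,interpolation=cv2.INTER_NEAREST)
cv2.imwrite("pics/topzoom.png",big[...,::-1])
big=cv2.resize(s["pixels"][90:300,230:460],None,fx=2.8,fy=2.8,interpolation=cv2.INTER_CUBIC)
cv2.imwrite("pics/sidezoom.png",big[...,::-1])
E
```

```text
{'large': array([0.439, 0.075]), 'medium': array([ 0.438, -0.09 ]), 'small': array([0.378, 0.254]), 'mini': array([ 0.386, -0.261]), 'bottle': array([0.345, 0.403]), 'bin': array([0.64 , 0.241])}
top table/shelf z -6.043753764894966e-06
large 484 z 0.096 mean [0.4406 0.078 ] rect [440.7  78.1] [70.7 39.2] 62.0
medium 319 z 0.0814 mean [ 0.44   -0.0921] rect [440.1 -91.8] [33.2 59.1] 7.0
small 212 z 0.0677 mean [0.3768 0.2625] rect [376.9 262.3] [49.8 27.5] 64.6
mini 112 z 0.053 mean [ 0.3882 -0.2648] rect [ 388.6 -264. ] [36.7 20.3] 87.9
bottle 36 z 0.062 mean [0.3435 0.417 ] rect [343.7 416.6] [18.4 12.7] 89.5
bin 678 z 0.063 mean [0.6297 0.2329] rect [633.  230.1] [ 97.9 109.9] 84.9
side table/shelf z 
large 469 z 0.0952 mean [0.4361 0.0681] rect [436.4  68.8] [80.4 39.6] 61.7
medium 494 z 0.0823 mean [ 0.4372 -0.0995] rect [437.  -99.1] [38.2 63. ] 6.2
small 173 z 0.0668 mean [0.3737 0.2517] rect [374.2 251.8] [56.4 26.9] 63.1
mini 309 z 0.0534 mean [ 0.3862 -0.2727] rect [ 386.1 -272.6] [38.2 24.9] 79.7
bottle 35 z 0.0588 mean [0.3401 0.4066] rect [340.6 406.6] [27.9 13. ] 66.8
bin 317 z 0.0667 mean [0.636  0.2319] rect [636.  229.5] [105.5 116.9] 89.4
shelf z 0.05957543786475372
[[ 60  12 125]
 [ 49  15 133]
 [ 54  18 141]
 [ 54  18 138]
 [ 57  20 141]
 [ 57  17 138]
 [ 48  18 141]
 [ 54  18 140]
 [ 54  18 138]
 [ 60  16 141]
 [ 53  17 137]] [43 21 87]
```

View pics/topzoom.png

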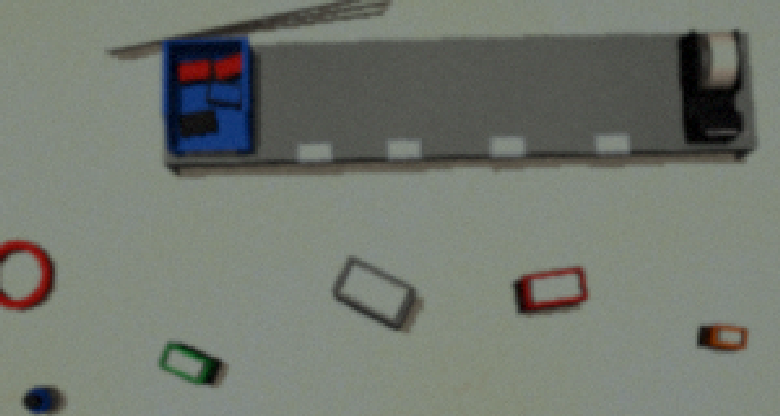

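View pics/sidezoom.png

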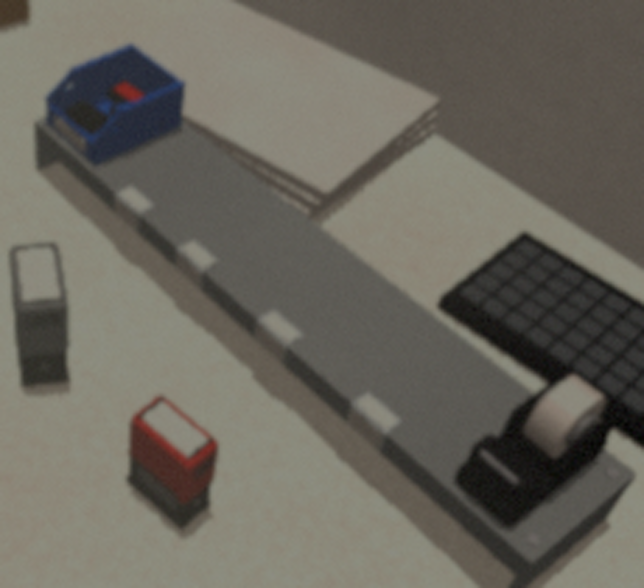

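```bash
cat > meas2.py <<'E'
from meas import *
def labels(c,seeds,band=.006):
    # white label on top of caps -> centre by ray onto top plane
    P=cloud(c); g=c["pixels"].min(2); out={}
    for n,(x,y) in seeds.items():
        reg=((np.hypot(P[...,0]-x,P[...,1]-y)<.055)&(P[...,2]>H[n]-.015)).astype(np.uint8)
        th=np.percentile(g[reg>0],90)*.75
        hs=cv2.cvtColor(c["pixels"],cv2.COLOR_RGB2HSV)
        m=((reg>0)&(g>th)&(hs[...,1]<70)).astype(np.uint8)
        k,lab,st,ce=cv2.connectedComponentsWithStats(m,connectivity=4)
        i=1+np.argmax(st[1:,4]); 
        v,u=np.nonzero(lab==i); w=onplane(c,np.c_[u,v],H[n])[:,:2]*1000
        r=cv2.minAreaRect(w.astype(np.float32)); out[n]=w.mean(0)
        print(n,len(u),"px",np.round(ce[i],1),"mean",np.round(w.mean(0),1),"rect",np.round(r[0],1),np.round(r[1],1),round(r[2],1))
    return out
def tags(c):
    P=cloud(c); g=c["pixels"].min(2)
    m=((P[...,0]>.5)&(P[...,0]<.63)&(P[...,1]>-.22)&(P[...,1]<.19)&(P[...,2]>.05)&(P[...,2]<.07)&(g>np.median(g[(abs(P[...,2]-.06)<.004)&(P[...,0]>.5)])*1.3)).astype(np.uint8)
    k,lab,st,ce=cv2.connectedComponentsWithStats(m)
    for i in range(1,k):
        if st[i,4]<20: continue
        v,u=np.nonzero(lab==i); w=onplane(c,np.c_[u,v],.060)*1000
        r=cv2.minAreaRect(w[:,:2].astype(np.float32))
        print("tag",st[i,4],"px",np.round(ce[i],1),np.round(w.mean(0)[:2],1),np.round(r[0],1),np.round(r[1],1),round(r[2],1),"z",np.round(np.median(P[lab==i][:,2]),4))
E
python3 - <<'E'
from meas2 import *
sd=dict(large=(.439,.075),medium=(.439,-.094),small=(.376,.257),mini=(.387,-.267))
for n in("top0","side0"):
    c=dict(np.load(n+".npz")); print(n); labels(c,sd); tags(c)
    P=cloud(c); sh=(abs(P[...,2]-.06)<.006)&(P[...,0]>.5)&(P[...,0]<.75)&(P[...,1]>-.4)&(P[...,1]<.35)
    k,lab,st,ce=cv2.connectedComponentsWithStats(sh.astype(np.uint8)); i=1+np.argmax(st[1:,4])
    v,u=np.nonzero(lab==i); w=onplane(c,np.c_[u,v],.06)[:,:2]*1000; r=cv2.minAreaRect(w.astype(np.float32)); print("shelf",r)
    print("front/back at y=0:",[ (round(w[abs(w[:,1]-yy)<6][:,0].min(),1),round(w[abs(w[:,1]-yy)<6][:,0].max(),1)) for yy in(150,50,-50,-150)])
E
```

```text
top0
large 283 px [263.2 221.5] mean [440.3  79. ] rect [440.2  79.5] [55.5 30.4] 61.8
medium 143 px [333.2 219.8] mean [440.5 -93.2] rect [440.5 -93. ] [20.2 42.8] 6.4
small 75 px [190.2 249.2] mean [377.3 263.6] rect [376.9 263.3] [31.7 14.5] 62.8
mini 29 px [400.3 238.8] mean [ 389.  -267.3] rect [ 388.7 -267.7] [19.2  9. ] 76.9
tag 79 px [354.9 164.4] [ 582.5 -159.2] [ 583.5 -159.3] [31.4 15.7] 88.6 z 0.0615
tag 79 px [274.7 166.4] [582.6  46.6] [582.4  45.9] [30.6 18.2] 88.4 z 0.0618
tag 87 px [314.5 165.2] [583.1 -55.1] [583.5 -55. ] [33.4 15.6] 88.5 z 0.0619
tag 78 px [240.2 167.6] [582.3 135. ] [582.4 134.1] [33.4 13. ] 88.3 z 0.0619
shelf ((631.2922973632812, -11.429534912109375), (124.40025329589844, 588.8912963867188), 0.37690937519073486)
front/back at y=0: [(np.float64(571.0), np.float64(690.4)), (np.float64(570.8), np.float64(692.5)), (np.float64(573.1), np.float64(692.4)), (np.float64(570.6), np.float64(692.8))]
side0
large 260 px [243.1 187.3] mean [441.2  75.6] rect [441.5  76.5] [58.5 31.3] 62.1
medium 205 px [292.1 242.7] mean [441.1 -96.2] rect [441.  -95.6] [21.5 45.3] 6.9
small 58 px [180.2 162.1] mean [378.5 262. ] rect [377.7 261.6] [34.1 14.8] 62.3
mini 73 px [332.4 334. ] mean [ 389.6 -270.8] rect [ 389.7 -270.5] [20.7 10.2] 79.5
tag 48 px [277.8 160.6] [584.1 132.6] [584.  132.6] [14.4 29.9] 1.3 z 0.0612
tag 51 px [300.5 180.4] [584.4  44.5] [584.7  44.2] [28. 16.] 80.3 z 0.0614
tag 71 px [330.  206.3] [584.5 -57.4] [585.1 -56.7] [30.5 15.3] 86.2 z 0.062
tag 91 px [364.4 236.7] [ 584.2 -161.6] [ 584.2 -161.2] [15.5 32.2] 0.5 z 0.0626
shelf ((630.5598754882812, -15.763641357421875), (128.787109375, 588.808837890625), 0.21785268187522888)
front/back at y=0: [(np.float64(569.5), np.float64(691.9)), (np.float64(568.1), np.float64(692.6)), (np.float64(568.3), np.float64(691.6)), (np.float64(567.7), np.float64(695.3))]
```

```bash
cat > go.py <<'E'
import sys
from h import *
from scipy.spatial.transform import Rotation as R
def goal(x,y,z,th):
    o=bot.get_obs(); q=o["tool_rot"]; r=R.from_quat([q[1],q[2],q[3],q[0]])
    cur=np.degrees(np.arctan2(r.as_matrix()[1,1],r.as_matrix()[0,1]))
    th=th+180*round((cur-th)/180)
    t=np.radians(th); Y=np.array([np.cos(t),np.sin(t),0]); Z=np.array([0,0,-1.]); X=np.cross(Y,Z)
    T=R.from_matrix(np.c_[X,Y,Z])
    s=r.inv().apply(np.array([x,y,z])-o["eef_pos"])/.4
    w=(r.inv()*T).as_rotvec()/(2*np.pi)
    print("to",x,y,z,round(th,1),"row",np.round(s,4).tolist(),np.round(w,4).tolist(),"n",round(max(np.linalg.norm(s)*8,np.linalg.norm(w)*360/8.59),1))
if __name__=="__main__":
    o=bot.get_obs(); print("t",round(float(o["t"]),2),"pos",np.round(o["eef_pos"],4),"q",np.round(o["q"],2),"F",np.round(o["contact_force"],1),"w",round(float(o["gripper_width"]),3))
    for a in sys.argv[1:]: goal(*map(float,a.split(",")))
E
python3 go.py .37,.3,.23,17 .4407,.0775,.23,-28
```

```text
t 0.15 pos [0.3036 0.6024 0.2305] q [-1.21  0.48  0.02  1.56 -0.01  1.11 -0.08] F [0.4 0.6 0.3] w 0.999
to 0.37 0.3 0.23 17.0 row [-0.4885, -0.6004, 0.0022] [-0.0002, 0.0001, 0.1285] n 6.2
to 0.4407 0.0775 0.23 152.0 row [-0.8967, -1.0175, 0.0028] [-0.0002, -0.0002, -0.2465] n 10.9
```

Request:
play_rows(motion=[[[-0.49, -0.6, 0.002], [0, 0, 0.1285]], [[-0.49, -0.6, 0.002], [0, 0, 0.1285]], [[-0.49, -0.6, 0.002], [0, 0, 0.1285]], [[-0.49, -0.6, 0.002], [0, 0, 0.1285]], [[-0.49, -0.6, 0.002], [0, 0, 0.1285]], [[-0.49, -0.6, 0.002], [0, 0, 0.1285]], [[-0.49, -0.6, 0.002], [0, 0, 0.1285]]], fingers=85, grip_force=40)

```text
t: 0.85
eef_pos: [0.3717, 0.2937, 0.2299]
tool_rot: [0.001, 0.598, 0.801, -0.002]
contact_force: [-0.6, 0.0, 0.0]
gripper_width: 0.993
```

```bash
python3 go.py .4407,.0775,.23,-28 .4407,.0775,.16,-28
```

```text
t 0.85 pos [0.3717 0.2937 0.2299] q [-1.04  0.14  0.26  2.03 -0.04  0.97 -0.47] F [-0.6  0.   0. ] w 0.993
to 0.4407 0.0775 0.23 -28.0 row [-0.5671, 0.0118, 0.0014] [-0.0001, 0.0006, 0.1236] n 5.2
to 0.4407 0.0775 0.16 -28.0 row [-0.5666, 0.0122, 0.1764] [-0.0001, 0.0006, 0.1236] n 5.2
```

Request:
play_rows(motion=[[[-0.567, 0.012, 0.1], [0, 0, 0.1236]], [[-0.567, 0.012, 0.1], [0, 0, 0.1236]], [[-0.567, 0.012, 0.1], [0, 0, 0.1236]], [[-0.567, 0.012, 0.1], [0, 0, 0.1236]], [[-0.567, 0.012, 0.1], [0, 0, 0.1236]], [[-0.567, 0.012, 0.1], [0, 0, 0.1236]], [[-0.567, 0.012, 0.1], [0, 0, 0.1236]], [[-0.567, 0.012, 0.1], [0, 0, 0.1236]]])

```text
t: 1.65
eef_pos: [0.4407, 0.0783, 0.1905]
tool_rot: [0.001, 0.856, 0.516, -0.001]
contact_force: [-0.1, 0.4, -0.8]
gripper_width: 0.997
```

```bash
python3 go.py .4407,.0775,.16,-28 .4407,.0775,.05,-28
python3 - <<'E'
from meas2 import *
c=bot.read_camera("wrist"); save(c,"w1"); P=cloud(c)
tops(c,P,dict(large=(.4407,.0775)));labels(c,dict(large=(.4407,.0775)))
E
```

```text
t 1.65 pos [0.4407 0.0783 0.1905] q [-0.78  0.16  0.52  2.15 -0.1   0.86 -0.69] F [-0.1  0.4 -0.8] w 0.997
to 0.4407 0.0775 0.16 -28.0 row [-0.0016, 0.0009, 0.0764] [0.0001, 0.0005, 0.0004] n 0.6
to 0.4407 0.0775 0.05 -28.0 row [-0.0006, 0.0008, 0.3514] [0.0001, 0.0005, 0.0004] n 2.8
large 3595 z 0.0961 mean [0.4428 0.0798] rect [442.2  78.7] [71.7 39.3] 61.7
large 2675 px [252.4 189.7] mean [444.   81.9] rect [442.9  79.7] [64.1 39.3] 62.2
```

View pics/w1.png

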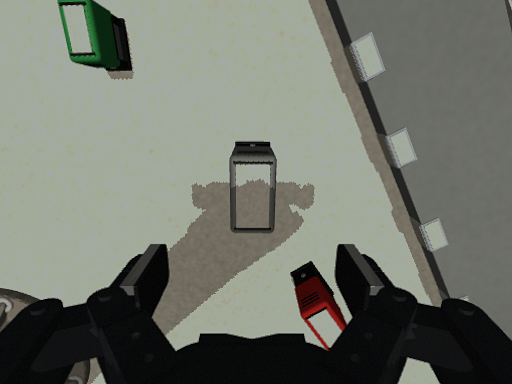

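Request:
play_rows(motion=[[[0, 0.002, 0.12], [0, 0, 0]], [[0, 0.002, 0.22], [0, 0, 0]], [[0, 0.002, 0.3], [0, 0, 0]], [[0, 0.002, 0.34], [0, 0, 0]], [[0, 0.002, 0.351], [0, 0, 0]], [[0, 0.002, 0.351], [0, 0, 0]], [[0, 0.002, 0.351], [0, 0, 0]]])

```text
t: 2.4
eef_pos: [0.4419, 0.0784, 0.051]
tool_rot: [0.001, 0.856, 0.517, -0.0]
contact_force: [1.1, -0.2, 0.0]
gripper_width: 0.993
```

Request:
play_rows(motion=[[[0, 0, 0], [0, 0, 0]], [[0, 0, 0], [0, 0, 0]], [[0, 0, 0], [0, 0, 0]], [[0, 0, 0], [0, 0, 0]], [[0, 0, 0], [0, 0, 0]], [[0, 0, 0], [0, 0, 0]], [[0, 0, 0], [0, 0, 0]]], fingers=0, grip_force=40)

```text
t: 3.1
eef_pos: [0.4422, 0.0786, 0.0516]
tool_rot: [0.001, 0.856, 0.517, -0.0]
contact_force: [-1.5, 1.3, 6.4]
gripper_width: 0.464
```

Request:
play_rows(motion=[[[0, 0, -0.02], [0, 0, 0]], [[0, 0, -0.1], [0, 0, 0]], [[0, 0, -0.2], [0, 0, 0]], [[0, 0, -0.3], [0, 0, 0]], [[0, 0, -0.36], [0, 0, 0]], [[0, 0, -0.36], [0, 0, 0]], [[0, 0, -0.36], [0, 0, 0]]])

```text
t: 3.8
eef_pos: [0.4419, 0.079, 0.1959]
tool_rot: [0.001, 0.856, 0.517, 0.0]
contact_force: [-0.4, -0.7, -1.9]
gripper_width: 0.462
```

```bash
python3 go.py .631,.1338,.2,0
python3 - <<'E'
from meas2 import *
for n in("side","wrist"):
    c=bot.read_camera(n); save(c,n+"2")
E
```

```text
t 3.8 pos [0.4419 0.079  0.1959] q [-0.82  0.15  0.55  2.14 -0.1   0.87 -0.68] F [-0.4 -0.7 -1.9] w 0.462
to 0.631 0.1338 0.2 0.0 row [0.3414, 0.3546, -0.0096] [0.0003, 0.0, -0.0771] n 3.9
```

View pics/side2.png

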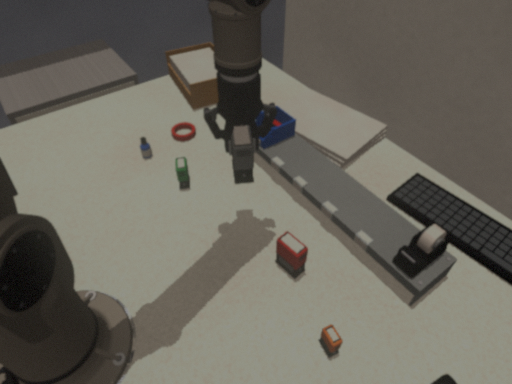

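View pics/wrist2.png

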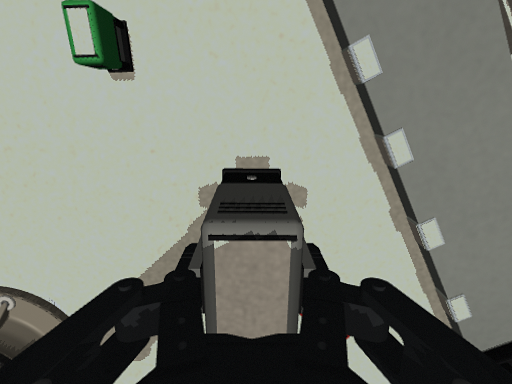

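Request:
play_rows(motion=[[[0.08, 0.085, -0.0096], [0, 0, -0.019]], [[0.18, 0.185, -0.0096], [0, 0, -0.04]], [[0.27, 0.28, -0.0096], [0, 0, -0.06]], [[0.33, 0.34, -0.0096], [0, 0, -0.0771]], [[0.3414, 0.3546, -0.0096], [0, 0, -0.0771]], [[0.3414, 0.3546, -0.0096], [0, 0, -0.0771]], [[0.3414, 0.3546, -0.0096], [0, 0, -0.0771]]])

```text
t: 4.6
eef_pos: [0.6286, 0.1324, 0.1966]
tool_rot: [-0.0, 0.708, 0.707, -0.003]
contact_force: [-1.4, 0.3, -1.0]
gripper_width: 0.463
```

```bash
python3 go.py .631,.1338,.1125,0
python3 - <<'E'
from meas2 import *
c=bot.read_camera("wrist"); save(c,"w3")
E
```

```text
t 4.6 pos [0.6286 0.1324 0.1966] q [-0.62  0.49  0.44  1.69 -0.23  1.02 -0.11] F [-1.4  0.3 -1. ] w 0.463
to 0.631 0.1338 0.1125 0.0 row [0.0043, 0.0069, 0.2102] [-0.0007, 0.0006, -0.0002] n 1.7
```

View pics/w3.png

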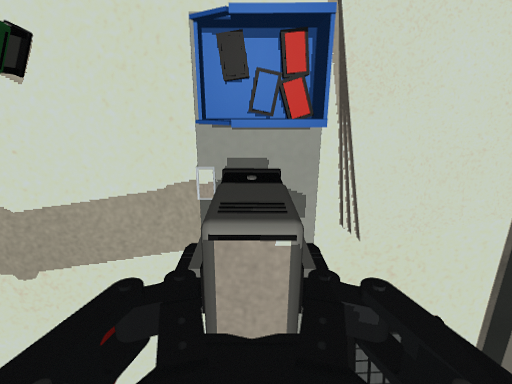

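Above the shelf, tag1 visible at (206,183), bin upper centre. Lower gently.

Request:
play_rows(motion=[[[0.004, 0.007, 0.06], [0, 0, 0]], [[0.004, 0.007, 0.12], [0, 0, 0]], [[0.004, 0.007, 0.17], [0, 0, 0]], [[0.004, 0.007, 0.195], [0, 0, 0]], [[0.004, 0.007, 0.205], [0, 0, 0]], [[0.004, 0.007, 0.21], [0, 0, 0]], [[0.004, 0.007, 0.21], [0, 0, 0]], [[0.004, 0.007, 0.21], [0, 0, 0]]])

```text
t: 5.45
eef_pos: [0.6316, 0.1339, 0.1141]
tool_rot: [0.0, 0.708, 0.707, -0.002]
contact_force: [-0.4, -0.1, -1.4]
gripper_width: 0.467
```

```bash
python3 go.py .631,.1338,.1115,0
```

```text
t 5.45 pos [0.6316 0.1339 0.1141] q [-0.59  0.58  0.4   1.75 -0.28  0.87 -0.07] F [-0.4 -0.1 -1.4] w 0.467
to 0.631 0.1338 0.1115 0.0 row [-0.0002, -0.0015, 0.0065] [-0.0004, 0.0004, -0.0002] n 0.1
```

Request:
play_rows(motion=[[[0, -0.001, 0.004], [0, 0, 0]], [[0, -0.001, 0.007], [0, 0, 0]], [[0, -0.001, 0.007], [0, 0, 0]]])

```text
t: 5.75
eef_pos: [0.6316, 0.1339, 0.1118]
tool_rot: [0.0, 0.708, 0.707, -0.001]
contact_force: [-0.9, 0.7, 2.2]
gripper_width: 0.465
```

Request:
play_rows(motion=[[[0, 0, 0], [0, 0, 0]], [[0, 0, 0], [0, 0, 0]], [[0, 0, 0], [0, 0, 0]], [[0, 0, 0], [0, 0, 0]], [[0, 0, -0.03], [0, 0, 0]], [[0, 0, -0.12], [0, 0, 0]], [[0, 0, -0.24], [0, 0, 0]], [[0, 0, -0.3], [0, 0, 0]]], fingers=85)

```text
t: 6.55
eef_pos: [0.6335, 0.134, 0.2369]
tool_rot: [0.002, 0.708, 0.706, 0.001]
contact_force: [0.2, -0.1, 1.1]
gripper_width: 0.992
```

```bash
python3 go.py .44,-.0945,.2,6.5
python3 - <<'E'
from meas2 import *
for n in("side","top"):
    c=bot.read_camera(n); save(c,n+"4"); P=cloud(c)
    print(n)
    w=(P[...,2]>.14)&(P[...,2]<.17)&(np.hypot(P[...,0]-.631,P[...,1]-.134)<.06); print("z",np.median(P[w][:,2]),w.sum())
E
```

```text
t 6.55 pos [0.6335 0.134  0.2369] q [-0.64  0.45  0.46  1.65 -0.22  1.09 -0.12] F [ 0.2 -0.1  1.1] w 0.992
to 0.44 -0.0945 0.2 6.5 row [-0.5723, -0.483, 0.0908] [0.0006, 0.0002, -0.0184] n 6.0
side
z 0.15473775597385242 434
top
z nan 0
  return _methods._mean(a, axis=axis, dtype=dtype,
  ret = ret.dtype.type(ret / rcount)
```

View pics/side4.png

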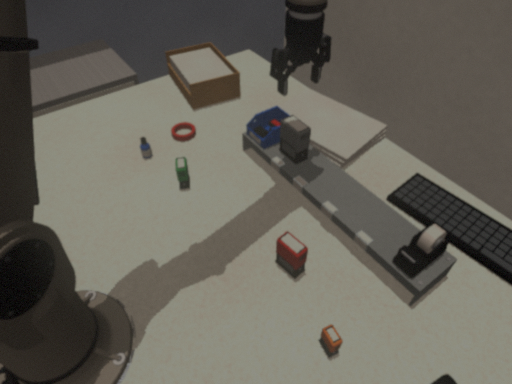

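The large stamp stands on the shelf behind tag1 (px 294,140). Next is the medium.

Request:
play_rows(motion=[[[-0.572, -0.483, 0.02], [0, 0, -0.0184]], [[-0.572, -0.483, 0.02], [0, 0, -0.0184]], [[-0.572, -0.483, 0.02], [0, 0, -0.0184]], [[-0.572, -0.483, 0.02], [0, 0, -0.0184]], [[-0.572, -0.483, 0.09], [0, 0, -0.0184]], [[-0.572, -0.483, 0.09], [0, 0, -0.0184]], [[-0.572, -0.483, 0.09], [0, 0, -0.0184]], [[-0.572, -0.483, 0.09], [0, 0, -0.0184]]])

```text
t: 7.45
eef_pos: [0.44, -0.0949, 0.1999]
tool_rot: [0.002, 0.667, 0.745, 0.002]
contact_force: [0.2, 0.8, -0.5]
gripper_width: 0.993
```

```bash
python3 - <<'E'
from meas2 import *
c=bot.read_camera("wrist"); save(c,"w5"); P=cloud(c)
tops(c,P,dict(medium=(.440,-.0945)))
E
python3 go.py .44,-.0945,.042,6.5
```

```text
medium 2113 z 0.082 mean [ 0.4405 -0.0925] rect [440.6 -93.5] [32.5 59.6] 6.3
t 7.5 pos [ 0.4413 -0.0939  0.2003] q [-0.42  0.14  0.54  2.13 -0.1   0.88  0.3 ] F [ 0.1  0.1 -0.6] w 0.999
to 0.44 -0.0945 0.042 6.5 row [-0.0012, -0.0064, 0.3957] [0.0012, 0.0, -0.0] n 3.2
```

View pics/w5.png

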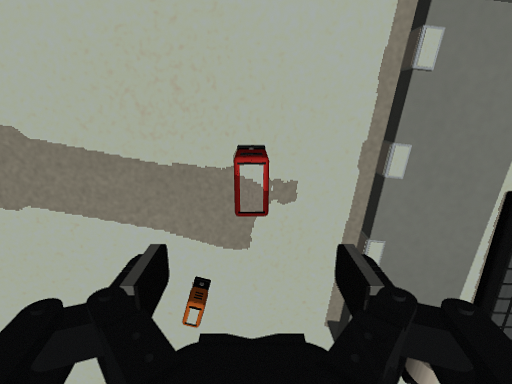

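Request:
play_rows(motion=[[[0, -0.003, 0.12], [0, 0, 0]], [[0, -0.004, 0.24], [0, 0, 0]], [[0, -0.004, 0.33], [0, 0, 0]], [[0, -0.004, 0.38], [0, 0, 0]], [[0, -0.004, 0.396], [0.001, 0, 0]], [[0, -0.004, 0.396], [0.001, 0, 0]], [[0, -0.004, 0.396], [0.001, 0, 0]]])

```text
t: 8.2
eef_pos: [0.4424, -0.0936, 0.0428]
tool_rot: [0.001, 0.666, 0.746, 0.001]
contact_force: [-0.6, -0.1, 0.6]
gripper_width: 0.994
```

Request:
play_rows(motion=[[[0, 0, 0], [0, 0, 0]], [[0, 0, 0], [0, 0, 0]], [[0, 0, 0], [0, 0, 0]], [[0, 0, 0], [0, 0, 0]], [[0, 0, 0], [0, 0, 0]], [[0, 0, 0], [0, 0, 0]], [[0, 0, 0], [0, 0, 0]]], fingers=0)

```text
t: 8.9
eef_pos: [0.4424, -0.0935, 0.043]
tool_rot: [0.001, 0.666, 0.746, 0.001]
contact_force: [-1.0, 1.5, 6.1]
gripper_width: 0.381
```

Request:
play_rows(motion=[[[0, 0, -0.02], [0, 0, 0]], [[0, 0, -0.1], [0, 0, 0]], [[0, 0, -0.2], [0, 0, 0]], [[0, 0, -0.3], [0, 0, 0]], [[0, 0, -0.36], [0, 0, 0]], [[0, 0, -0.36], [0, 0, 0]], [[0, 0, -0.36], [0, 0, 0]]])

```text
t: 9.6
eef_pos: [0.4419, -0.0934, 0.1872]
tool_rot: [0.001, 0.666, 0.746, 0.002]
contact_force: [-0.3, 0.6, -1.0]
gripper_width: 0.382
```

```bash
python3 go.py .631,.0455,.19,0
```

```text
t 9.6 pos [ 0.4419 -0.0934  0.1872] q [-0.44  0.17  0.58  2.15 -0.12  0.85  0.32] F [-0.3  0.6 -1. ] w 0.382
to 0.631 0.0455 0.19 0.0 row [0.291, 0.5094, -0.0049] [0.0006, -0.0001, 0.0182] n 4.7
```

Request:
play_rows(motion=[[[0.06, 0.1, -0.005], [0, 0, 0.004]], [[0.12, 0.21, -0.005], [0, 0, 0.009]], [[0.18, 0.32, -0.005], [0, 0, 0.013]], [[0.24, 0.42, -0.005], [0, 0, 0.018]], [[0.28, 0.49, -0.005], [0, 0, 0.018]], [[0.291, 0.509, -0.005], [0, 0, 0.018]], [[0.291, 0.509, -0.005], [0, 0, 0.018]], [[0.291, 0.509, -0.005], [0, 0, 0.018]]])

```text
t: 10.4
eef_pos: [0.6292, 0.0438, 0.1887]
tool_rot: [0.001, 0.707, 0.707, 0.0]
contact_force: [-0.0, 0.6, -0.8]
gripper_width: 0.381
```

```bash
python3 go.py .631,.0455,.103,0
```

```text
t 10.4 pos [0.6292 0.0438 0.1887] q [-0.54  0.48  0.51  1.74 -0.28  0.99  0.07] F [-0.   0.6 -0.8] w 0.381
to 0.631 0.0455 0.103 0.0 row [0.0044, 0.0042, 0.2143] [0.0002, 0.0001, -0.0001] n 1.7
```

Request:
play_rows(motion=[[[0.003, 0.004, 0.07], [0, 0, 0]], [[0.003, 0.004, 0.13], [0, 0, 0]], [[0.003, 0.004, 0.18], [0, 0, 0]], [[0.003, 0.004, 0.2], [0, 0, 0]], [[0.003, 0.004, 0.21], [0, 0, 0]], [[0.003, 0.004, 0.214], [0, 0, 0]], [[0.003, 0.004, 0.215], [0, 0, 0]], [[0.003, 0.004, 0.215], [0, 0, 0]]])

```text
t: 11.2
eef_pos: [0.6314, 0.0449, 0.1036]
tool_rot: [0.001, 0.707, 0.707, 0.001]
contact_force: [0.3, -0.4, -1.4]
gripper_width: 0.384
```

```bash
python3 go.py .631,.0455,.103,0
```

```text
t 11.2 pos [0.6314 0.0449 0.1036] q [-0.5   0.59  0.46  1.79 -0.34  0.84  0.12] F [ 0.3 -0.4 -1.4] w 0.384
to 0.631 0.0455 0.103 0.0 row [0.0015, -0.001, 0.0015] [0.0004, 0.0, -0.0001] n 0.0
```

Request:
play_rows(motion=[[[0.001, -0.001, 0.002], [0, 0, 0]], [[0.001, -0.001, 0.002], [0, 0, 0]]])

```text
t: 11.4
eef_pos: [0.6313, 0.0454, 0.1032]
tool_rot: [0.001, 0.707, 0.707, 0.001]
contact_force: [0.8, -1.2, -0.8]
gripper_width: 0.381
```

Request:
play_rows(motion=[[[0, 0, 0], [0, 0, 0]], [[0, 0, 0], [0, 0, 0]], [[0, 0, 0], [0, 0, 0]], [[0, 0, 0], [0, 0, 0]], [[0, 0, -0.03], [0, 0, 0]], [[0, 0, -0.12], [0, 0, 0]], [[0, 0, -0.24], [0, 0, 0]], [[0, 0, -0.3], [0, 0, 0]]], fingers=85)

```text
t: 12.2
eef_pos: [0.6326, 0.0449, 0.2282]
tool_rot: [0.003, 0.708, 0.707, 0.003]
contact_force: [0.1, -0.6, 0.3]
gripper_width: 0.994
```

```bash
python3 go.py .378,.263,.22,-27
```

```text
t 12.2 pos [0.6326 0.0449 0.2282] q [-0.56  0.45  0.53  1.7  -0.25  1.06  0.05] F [ 0.1 -0.6  0.3] w 0.994
to 0.378 0.263 0.22 -27.0 row [0.5445, -0.6373, 0.0154] [0.0013, -0.0004, 0.0748] n 6.7
```

Request:
play_rows(motion=[[[0.544, -0.637, 0.015], [0.001, 0, 0.0748]], [[0.544, -0.637, 0.015], [0.001, 0, 0.0748]], [[0.544, -0.637, 0.015], [0.001, 0, 0.0748]], [[0.544, -0.637, 0.015], [0.001, 0, 0.0748]], [[0.544, -0.637, 0.015], [0.001, 0, 0.0748]], [[0.544, -0.637, 0.015], [0.001, 0, 0.0748]], [[0.544, -0.637, 0.08], [0.001, 0, 0.0748]], [[0.544, -0.637, 0.08], [0.001, 0, 0.0748]]])

```text
t: 13.0
eef_pos: [0.3731, 0.2656, 0.1926]
tool_rot: [-0.001, 0.85, 0.526, -0.0]
contact_force: [-0.6, -0.8, -1.2]
gripper_width: 0.993
```

```bash
python3 - <<'E'
from meas2 import *
c=bot.read_camera("wrist"); save(c,"w6"); P=cloud(c)
tops(c,P,dict(small=(.378,.263)))
E
python3 go.py .378,.263,.032,-27
```

```text
small 1310 z 0.0678 mean [0.3791 0.2636] rect [378.7 263.1] [49.1 25.8] 64.7
t 13.05 pos [0.3759 0.264  0.1937] q [-1.24  0.17  0.56  2.12 -0.12  0.87 -1.08] F [ 0.  -0.6  0.3] w 0.995
to 0.378 0.263 0.032 -27.0 row [-0.0005, 0.006, 0.4044] [-0.0, -0.0002, 0.0009] n 3.2
```

View pics/w6.png

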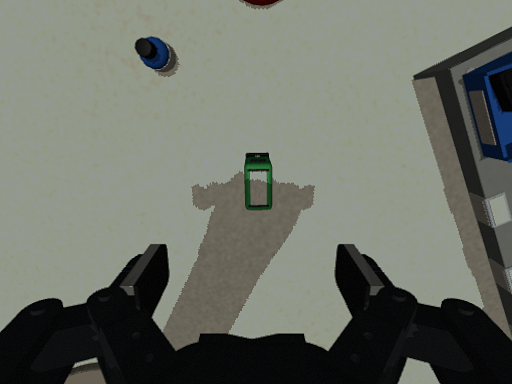

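Green stamp at (258,182), aligned; bottle at (155,52), clear of the fingers.

Request:
play_rows(motion=[[[0, 0.006, 0.12], [0, 0, 0]], [[0, 0.006, 0.24], [0, 0, 0]], [[0, 0.006, 0.33], [0, 0, 0]], [[0, 0.006, 0.38], [0, 0, 0]], [[0, 0.006, 0.404], [0, 0, 0]], [[0, 0.006, 0.404], [0, 0, 0]], [[0, 0.006, 0.404], [0, 0, 0]]])

```text
t: 13.75
eef_pos: [0.3794, 0.2634, 0.0332]
tool_rot: [-0.001, 0.851, 0.524, 0.002]
contact_force: [0.2, 0.5, 0.4]
gripper_width: 0.994
```

Request:
play_rows(motion=[[[0, 0, 0], [0, 0, 0]], [[0, 0, 0], [0, 0, 0]], [[0, 0, 0], [0, 0, 0]], [[0, 0, 0], [0, 0, 0]], [[0, 0, 0], [0, 0, 0]], [[0, 0, 0], [0, 0, 0]], [[0, 0, 0], [0, 0, 0]]], fingers=0)

```text
t: 14.45
eef_pos: [0.3795, 0.2636, 0.0337]
tool_rot: [-0.001, 0.851, 0.524, 0.002]
contact_force: [-1.5, -0.8, 6.0]
gripper_width: 0.311
```

Request:
play_rows(motion=[[[0, 0, -0.02], [0, 0, 0]], [[0, 0, -0.1], [0, 0, 0]], [[0, 0, -0.2], [0, 0, 0]], [[0, 0, -0.3], [0, 0, 0]], [[0, 0, -0.4], [0, 0, 0]], [[0, 0, -0.48], [0, 0, 0]], [[0, 0, -0.5], [0, 0, 0]], [[0, 0, -0.5], [0, 0, 0]]])

```text
t: 15.25
eef_pos: [0.3794, 0.2634, 0.2348]
tool_rot: [-0.002, 0.851, 0.525, 0.003]
contact_force: [-0.6, -0.5, -1.0]
gripper_width: 0.317
```

```bash
python3 go.py .631,-.0562,.235,0 .5,.1,.235,-14
```

```text
t 15.25 pos [0.3794 0.2634 0.2348] q [-1.29  0.11  0.61  2.08 -0.08  0.97 -1.11] F [-0.6 -0.5 -1. ] w 0.317
to 0.631 -0.0562 0.235 0.0 row [-0.4308, 0.9213, -0.0031] [0.0003, -0.0011, -0.0742] n 8.1
to 0.5 0.1 0.235 -14.0 row [-0.2293, 0.4531, -0.0019] [0.0002, -0.0011, -0.0354] n 4.1
```

Request:
play_rows(motion=[[[-0.05, 0.1, -0.003], [0, 0, -0.008]], [[-0.1, 0.214, -0.003], [0, -0.001, -0.017]], [[-0.158, 0.338, -0.003], [0, -0.001, -0.027]], [[-0.216, 0.462, -0.003], [0, -0.001, -0.037]], [[-0.274, 0.586, -0.003], [0, -0.001, -0.047]], [[-0.332, 0.71, -0.003], [0, -0.001, -0.057]], [[-0.39, 0.834, -0.003], [0, -0.001, -0.067]], [[-0.42, 0.9, -0.003], [0, -0.001, -0.074]]])

```text
t: 16.05
eef_pos: [0.6234, -0.048, 0.2323]
tool_rot: [-0.001, 0.707, 0.707, -0.001]
contact_force: [1.4, 0.7, 0.9]
gripper_width: 0.307
```

```bash
python3 go.py .631,-.0562,.14,0 .631,-.0562,.094,0
```

```text
t 16.05 pos [ 0.6234 -0.048   0.2323] q [-0.51  0.46  0.67  1.71 -0.32  1.08  0.26] F [1.4 0.7 0.9] w 0.307
to 0.631 -0.0562 0.14 0.0 row [-0.0204, 0.0193, 0.2306] [-0.0003, 0.0001, 0.0001] n 1.9
to 0.631 -0.0562 0.094 0.0 row [-0.0204, 0.0196, 0.3456] [-0.0003, 0.0001, 0.0001] n 2.8
```

Request:
play_rows(motion=[[[-0.0204, 0.0195, 0.07], [0, 0, 0]], [[-0.0204, 0.0195, 0.15], [0, 0, 0]], [[-0.0204, 0.0195, 0.23], [0, 0, 0]], [[-0.0204, 0.0195, 0.29], [0, 0, 0]], [[-0.0204, 0.0195, 0.325], [0, 0, 0]], [[-0.0204, 0.0195, 0.34], [0, 0, 0]], [[-0.0204, 0.0195, 0.343], [0, 0, 0]], [[-0.0204, 0.0195, 0.343], [0, 0, 0]]])

```text
t: 16.85
eef_pos: [0.6313, -0.0564, 0.0953]
tool_rot: [-0.0, 0.707, 0.707, -0.001]
contact_force: [0.2, 0.1, -0.6]
gripper_width: 0.31
```

```bash
python3 go.py .631,-.0562,.0935,0
```

```text
t 16.85 pos [ 0.6313 -0.0564  0.0953] q [-0.42  0.63  0.57  1.8  -0.44  0.85  0.37] F [ 0.2  0.1 -0.6] w 0.31
to 0.631 -0.0562 0.0935 0.0 row [0.0005, -0.0006, 0.0044] [-0.0002, 0.0001, 0.0001] n 0.0
```

Request:
play_rows(motion=[[[0, 0, 0.003], [0, 0, 0]], [[0, 0, 0.0045], [0, 0, 0]], [[0, 0, 0.0045], [0, 0, 0]]])

```text
t: 17.15
eef_pos: [0.6317, -0.0564, 0.0939]
tool_rot: [0.0, 0.707, 0.707, -0.0]
contact_force: [1.1, -0.4, 0.7]
gripper_width: 0.307
```

Request:
play_rows(motion=[[[0, 0, 0], [0, 0, 0]], [[0, 0, 0], [0, 0, 0]], [[0, 0, 0], [0, 0, 0]], [[0, 0, 0], [0, 0, 0]], [[0, 0, -0.03], [0, 0, 0]], [[0, 0, -0.12], [0, 0, 0]], [[0, 0, -0.24], [0, 0, 0]], [[0, 0, -0.3], [0, 0, 0]]], fingers=85)

```text
t: 17.95
eef_pos: [0.6332, -0.0572, 0.2187]
tool_rot: [0.002, 0.707, 0.707, 0.001]
contact_force: [-0.2, -0.3, -0.3]
gripper_width: 0.992
```

```bash
python3 go.py .389,-.268,.2,-8
```

```text
t 17.95 pos [ 0.6332 -0.0572  0.2187] q [-0.48  0.49  0.66  1.71 -0.34  1.06  0.29] F [-0.2 -0.3 -0.3] w 0.992
to 0.389 -0.268 0.2 -8.0 row [-0.5269, -0.6108, 0.0442] [0.0008, 0.0001, 0.0222] n 6.5
```

Request:
play_rows(motion=[[[-0.527, -0.611, 0.01], [0, 0, 0.022]], [[-0.527, -0.611, 0.01], [0, 0, 0.022]], [[-0.527, -0.611, 0.01], [0, 0, 0.022]], [[-0.527, -0.611, 0.01], [0, 0, 0.022]], [[-0.527, -0.611, 0.07], [0.001, 0, 0.022]], [[-0.527, -0.611, 0.07], [0.001, 0, 0.022]], [[-0.527, -0.611, 0.07], [0.001, 0, 0.022]], [[-0.527, -0.611, 0.07], [0.001, 0, 0.022]]])

```text
t: 18.75
eef_pos: [0.3854, -0.2705, 0.19]
tool_rot: [-0.001, 0.757, 0.654, -0.001]
contact_force: [0.6, 0.2, 0.1]
gripper_width: 0.999
```

```bash
python3 - <<'E'
from meas2 import *
c=bot.read_camera("wrist"); save(c,"w7"); P=cloud(c)
tops(c,P,dict(mini=(.389,-.268)))
E
python3 go.py .389,-.268,.018,-10
```

```text
mini 753 z 0.0536 mean [ 0.3896 -0.2676] rect [ 389.5 -267.9] [36.6 21.6] 79.6
t 18.8 pos [ 0.3878 -0.2692  0.1903] q [-0.23  0.24  0.82  2.11 -0.23  0.88  0.59] F [-0.1  1.  -0.5] w 0.996
to 0.389 -0.268 0.018 -10.0 row [0.0033, 0.0029, 0.4308] [-0.0001, -0.0, 0.0051] n 3.4
```

View pics/w7.png

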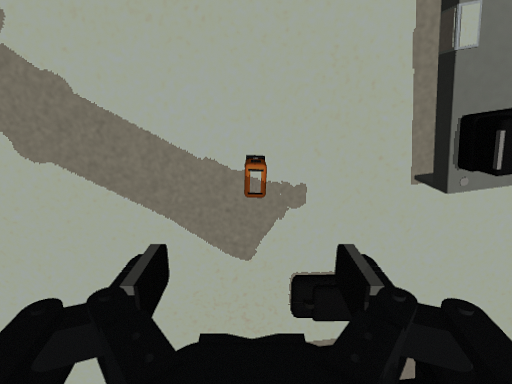

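Request:
play_rows(motion=[[[0.003, 0.004, 0.12], [0, 0, 0.005]], [[0.003, 0.004, 0.24], [0, 0, 0.005]], [[0.003, 0.004, 0.34], [0, 0, 0.005]], [[0.003, 0.004, 0.4], [0, 0, 0.005]], [[0.003, 0.004, 0.425], [0, 0, 0.005]], [[0.003, 0.004, 0.43], [0, 0, 0.005]], [[0.003, 0.004, 0.43], [0, 0, 0.005]]])

```text
t: 19.5
eef_pos: [0.3907, -0.2683, 0.0191]
tool_rot: [0.0, 0.766, 0.643, 0.0]
contact_force: [1.1, 0.1, -1.6]
gripper_width: 0.995
```

Request:
play_rows(motion=[[[0, 0, 0], [0, 0, 0]], [[0, 0, 0], [0, 0, 0]], [[0, 0, 0], [0, 0, 0]], [[0, 0, 0], [0, 0, 0]], [[0, 0, 0], [0, 0, 0]], [[0, 0, 0], [0, 0, 0]], [[0, 0, 0], [0, 0, 0]]], fingers=0)

```text
t: 20.2
eef_pos: [0.3909, -0.2684, 0.0195]
tool_rot: [0.001, 0.766, 0.643, 0.001]
contact_force: [-0.3, 0.7, 6.3]
gripper_width: 0.25
```

Request:
play_rows(motion=[[[0, 0, -0.02], [0, 0, 0]], [[0, 0, -0.1], [0, 0, 0]], [[0, 0, -0.2], [0, 0, 0]], [[0, 0, -0.3], [0, 0, 0]], [[0, 0, -0.4], [0, 0, 0]], [[0, 0, -0.45], [0, 0, 0]], [[0, 0, -0.45], [0, 0, 0]], [[0, 0, -0.45], [0, 0, 0]]])

```text
t: 21.0
eef_pos: [0.3905, -0.2679, 0.1995]
tool_rot: [0.0, 0.765, 0.643, 0.001]
contact_force: [0.4, -0.2, -0.8]
gripper_width: 0.257
```

```bash
python3 go.py .631,-.1604,.2,0
```

```text
t 21.0 pos [ 0.3905 -0.2679  0.1995] q [-0.28  0.24  0.87  2.1  -0.23  0.9   0.56] F [ 0.4 -0.2 -0.8] w 0.257
to 0.631 -0.1604 0.2 0.0 row [0.3682, 0.5461, 0.0002] [0.0003, -0.0001, -0.0275] n 5.3
```

Request:
play_rows(motion=[[[0.06, 0.09, 0], [0, 0, -0.005]], [[0.12, 0.18, 0], [0, 0, -0.01]], [[0.19, 0.28, 0], [0, 0, -0.015]], [[0.25, 0.37, 0], [0, 0, -0.02]], [[0.31, 0.46, 0], [0, 0, -0.0275]], [[0.355, 0.525, 0], [0, 0, -0.0275]], [[0.368, 0.546, 0], [0, 0, -0.0275]], [[0.368, 0.546, 0], [0, 0, -0.0275]]])

```text
t: 21.8
eef_pos: [0.631, -0.1595, 0.1978]
tool_rot: [-0.001, 0.707, 0.708, -0.0]
contact_force: [-0.6, -0.5, -0.4]
gripper_width: 0.253
```

```bash
python3 go.py .631,-.1604,.08,0
python3 - <<'E'
from meas2 import *
c=bot.read_camera("wrist"); save(c,"w8")
E
```

```text
t 21.8 pos [ 0.631  -0.1595  0.1978] q [-0.33  0.55  0.7   1.68 -0.4   1.05  0.5 ] F [-0.6 -0.5 -0.4] w 0.253
to 0.631 -0.1604 0.08 0.0 row [-0.0023, 0.0004, 0.2944] [-0.0002, -0.0001, 0.0003] n 2.4
```

View pics/w8.png

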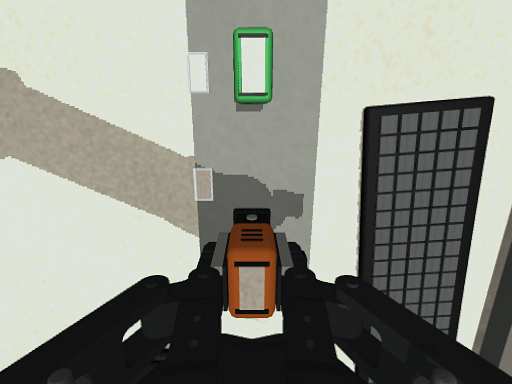

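Request:
play_rows(motion=[[[-0.002, 0, 0.06], [0, 0, 0]], [[-0.002, 0, 0.13], [0, 0, 0]], [[-0.002, 0, 0.2], [0, 0, 0]], [[-0.002, 0, 0.25], [0, 0, 0]], [[-0.002, 0, 0.28], [0, 0, 0]], [[-0.002, 0, 0.292], [0, 0, 0]], [[-0.002, 0, 0.292], [0, 0, 0]], [[-0.002, 0, 0.292], [0, 0, 0]]])

```text
t: 22.65
eef_pos: [0.6299, -0.1624, 0.0826]
tool_rot: [0.0, 0.708, 0.707, 0.0]
contact_force: [0.0, -0.0, 0.4]
gripper_width: 0.249
```

```bash
python3 go.py .631,-.1604,.0795,0
```

```text
t 22.65 pos [ 0.6299 -0.1624  0.0826] q [-0.27  0.68  0.61  1.76 -0.5   0.86  0.57] F [ 0.  -0.   0.4] w 0.249
to 0.631 -0.1604 0.0795 0.0 row [0.005, 0.0027, 0.0077] [0.0, 0.0, -0.0002] n 0.1
```

Request:
play_rows(motion=[[[0.003, 0.003, 0.004], [0, 0, 0]], [[0.004, 0.003, 0.008], [0, 0, 0]], [[0.004, 0.003, 0.008], [0, 0, 0]], [[0.004, 0.003, 0.008], [0, 0, 0]]])

```text
t: 23.05
eef_pos: [0.6314, -0.1606, 0.0796]
tool_rot: [0.0, 0.707, 0.707, 0.0]
contact_force: [0.7, 0.2, 0.7]
gripper_width: 0.252
```

Request:
play_rows(motion=[[[0, 0, 0], [0, 0, 0]], [[0, 0, 0], [0, 0, 0]], [[0, 0, 0], [0, 0, 0]], [[0, 0, 0], [0, 0, 0]], [[0, 0, -0.03], [0, 0, 0]], [[0, 0, -0.12], [0, 0, 0]], [[0, 0, -0.24], [0, 0, 0]], [[0, 0, -0.36], [0, 0, 0]]], fingers=85)

```text
t: 23.85
eef_pos: [0.6308, -0.1607, 0.2257]
tool_rot: [0.0, 0.708, 0.707, -0.0]
contact_force: [-0.1, -0.3, 0.1]
gripper_width: 0.993
```

Request:
play_rows(motion=[[[-0.1, -0.5, -0.2], [0, 0, 0]], [[-0.1, -0.5, -0.2], [0, 0, 0]], [[-0.1, -0.5, -0.2], [0, 0, 0]], [[-0.1, -0.5, -0.2], [0, 0, 0]], [[-0.1, -0.5, -0.2], [0, 0, 0]], [[-0.1, -0.5, -0.2], [0, 0, 0]], [[-0.1, -0.5, -0.2], [0, 0, 0]]])

```text
t: 24.55
eef_pos: [0.4312, -0.2002, 0.3065]
tool_rot: [0.001, 0.707, 0.707, 0.001]
contact_force: [0.8, 0.0, 0.2]
gripper_width: 0.993
```

```bash
python3 - <<'E'
from meas2 import *
for k in H: H[k]+=.06
sd=dict(large=(.631,.1338),medium=(.631,.0455),small=(.631,-.0562),mini=(.631,-.1604))
for n in("top","side"):
    c=bot.read_camera(n); save(c,n+"9"); P=cloud(c); print(n); tops(c,P,sd); labels(c,sd); tags(c)
    b=(P[...,2]>.045)&(P[...,2]<.08)&(np.hypot(P[...,0]-.344,P[...,1]-.412)<.05); print("bottle",b.sum(),P[b].mean(0))
E
python3 go.py
```

```text
top
large 501 z 0.1558 mean [0.6283 0.1323] rect [628.2 132.4] [39.6 71.4] 0.6
medium 362 z 0.1415 mean [0.6284 0.0491] rect [630.7  59.9] [39.2 88. ] 1.9
small 211 z 0.1272 mean [ 0.6281 -0.0563] rect [627.4 -56.3] [44.  27.4] 88.6
mini 140 z 0.1125 mean [ 0.6287 -0.1578] rect [ 628.7 -157.7] [37.1 22.8] 88.8
large 281 px [237.3 139.4] mean [630.7 134. ] rect [630.4 133.7] [54.7 26.7] 88.1
medium 146 px [274.7 139.6] mean [631.1  46. ] rect [630.2  45.3] [42.8 19.6] 88.5
small 77 px [317.2 140. ] mean [631.1 -56.8] rect [631.1 -56.4] [29.3 14.9] 88.6
mini 32 px [358.5 140.5] mean [ 631.2 -160.3] rect [ 631.2 -160.3] [17.7  7.6] 88.8
tag 79 px [355.  164.3] [ 582.7 -159.3] [ 583.5 -159.4] [31.5 15.7] 88.6 z 0.0613
tag 85 px [274.8 166.4] [582.7  46.3] [582.4  45.9] [30.7 18.2] 88.4 z 0.0617
tag 91 px [314.5 165.1] [583.2 -55.2] [582.2 -55.1] [33.4 18.2] 88.5 z 0.0614
tag 78 px [240.2 167.6] [582.2 135. ] [581.1 135.4] [30.9 15.6] 88.2 z 0.0618
bottle 41 [0.34316979 0.41668344 0.06020496]
side
large 396 z 0.1549 mean [0.6235 0.1215] rect [623.2 122.4] [80.8 48.3] 89.6
medium 248 z 0.1
[... 314 characters left out ...]
7.4 143.8] mean [634.8  53.9] rect [632.5  49.9] [22.7 35.3] 1.8
small 48 px [354.  177.9] mean [633.7 -66.6] rect [633.6 -65.6] [21.4 15.4] 82.0
mini 42 px [386.6 209.8] mean [ 632.3 -162.6] rect [ 632.3 -162.9] [21.5 10.2] 87.9
tag 54 px [278.  160.7] [584.3 132.1] [584.3 132. ] [16.4 31.4] 3.0 z 0.0609
tag 51 px [299.6 180.1] [583.6  46.6] [584.2  45. ] [29.4 16.5] 88.7 z 0.0616
tag 21 px [333.7 208.6] [586.6 -67.3] [587.  -67.7] [15.5  8.9] 46.3 z 0.0626
tag 97 px [364.4 236.8] [ 584.  -161.7] [ 583.9 -161.3] [32.2 16.2] 86.0 z 0.0626
bottle 41 [0.34124809 0.41150173 0.05647951]
t 24.65 pos [ 0.4316 -0.1999  0.3057] q [-0.5   0.06  0.86  1.96 -0.05  1.14  0.38] F [-0.6  0.2  0.1] w 0.996
```

View pics/top9.png

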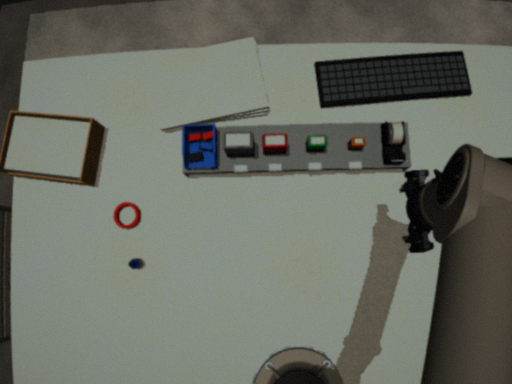

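View pics/side9.png

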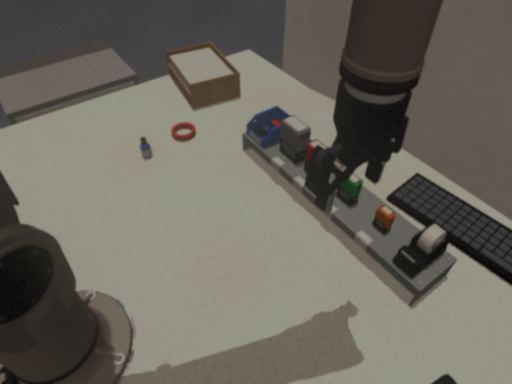

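```bash
python3 -c "
from station import bot
print(bot.hand_in())"
```

```text
the job is handed in; nothing more can be done
None
```

I placed all four stamps on the shelf, one per tag. From the blue bin to the tape dispenser they run large, medium, small, mini (tag1 to tag4), and I handed the job in at about 24.7 s.

**Position:** In the last top-view picture each stamp's label centre was within about 2 mm of its tag along the shelf. Each was also within about 1 mm of mid-depth, at x ≈ 0.631 m.

**Height and angle:** The cap tops measured 60 mm above their table heights, give or take 1.5 mm. The long sides were within about 2° of the shelf edge.

**Bottle and arm:** The ink bottle stayed upright and showed no movement beyond measuring noise. The arm was clear of everything with the gripper open.

**Where checks disagreed:**
- The side and top cameras differ by about 2–3 mm in y. I used the average of the two views, which is well inside the 12 mm allowance.
- In the final side view the arm partly hid the medium and small stamps, so that view's readings for them are off by 5–10 mm. Their final positions rest on the top view and the tool positions at release.
- A rough rectangle fit for the medium stamp in the top view took in part of the large one, so I set it aside.

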